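# Pack the pressed tea tablets down the storage tube

### The job

Put both pressed tea tablets from the chopping board into the mouth of the upright storage tube, then use the wooden tamper from its stand to ease them down slowly together onto the tablets already inside until the column bottoms out, and lean on it there for about a second with a firm push of roughly 18 newtons; the tablets are brittle, so never push anywhere near 30 newtons. Then stand the tamper back in its stand and leave the crockery and jar behind the work where they are.

Things in the scene. Friction and masses are not known exactly. Their poses are not given: they have to be found in the camera images.
- tablet_1_mid (a point): centre of a hard, dark brown pressed tea tablet: a solid upright cylinder, 30 mm across, 22 mm high, edges rounded, 25 g, standing on the white chopping board (its top 11 mm above the worktop). The two tablets are alike and either may go in first. Brittle: never press the tamper on it with 30 N or more. z axis up
- tablet_2_mid (a point): centre of the other tea tablet, the same in all respects, about 70 mm from the first on the same board
- tube_mouth (a point): centre of the mouth of the fixed, upright aluminium storage tube, level with its rim, 130 mm above the worktop, z axis up along the tube. Outside 41 mm across with a 72 mm grey foot; bore 33 mm, flared over the top 8 mm to 41 mm at the rim (49 mm outside). A floor of earlier tablets lies at a level that varies, 80 to 112 mm below the rim, and must be felt
- tube_bars (a point): point on the tube's axis 40 mm below the rim, where two sprung 4 mm steel bars begin on opposite sides of the bore and run down it, 28.5 mm apart. A tablet dropped in stops between them, its underside 40 to 50 mm below the rim; the second stops on it, or tilted just above it. To push them on takes 3 to 10 N; once bottomed they yield about 1 mm per 4 N
- tamper_grip (a point): grip point of the wooden tamper, half-way up its handle, z axis up along the tamper. The tamper is 140 mm long: round shaft 24 mm across and 95 mm long with a flat foot, then a handle 30 mm across and 45 mm long on top. The grip point is 117 mm above the foot and on the axis; 120 g. It stands upright in its stand, handle up
- tamper_foot (a point): centre of the flat foot of the tamper, 117 mm below its grip point
- stand_mouth (a point): centre of the mouth of the fixed round wooden stand of the tamper, level with its rim, 58 mm above the worktop; bore 30 mm, 50 mm deep (flat floor 8 mm above the worktop), flared to 34 mm at the rim; 61 mm across outside at the rim, foot 72 mm across. z axis up
- mug: beige mug with a handle, 85x115x81 mm, standing behind the board; origin at the centre of its underside. Leave alone
- jar: clear jar with a white lid, 52 mm across, 85 mm high, standing behind the work; origin at the centre of its underside. Leave alone
- tea_cup: blue and white tea cup, 81 mm across, 68 mm high, standing behind the work; origin at the centre of its underside. Leave alone
Not all that is in view belongs to the job. Leave any pink look-alike of the part that bears tamper_grip alone.

How it is judged:
On the way, in this order (a step that is already met when the one before it is completed fails the run):
1. both tablets are inside the tube, below its rim at their centres (horizontal distance between each of tablet_1_mid, tablet_2_mid and tube_mouth below 0.006 m and z of each of tablet_1_mid, tablet_2_mid in the frame of tube_mouth below -0.002 m), for 0.2 s.
2. the tamper presses the bottomed column with more than 13 N, and the column no longer moves (horizontal distance between each of tablet_1_mid, tablet_2_mid and tube_mouth below 0.006 m and z of each of tablet_1_mid, tablet_2_mid in the frame of tube_mouth below -0.044 m and z of any of tablet_1_mid, tablet_2_mid in the frame of tube_mouth below -0.066 m and distance between tablet_1_mid and tablet_2_mid below 0.0245 m and (contact force between tamper and tablet_1 above 13 N or contact force between tamper and tablet_2 above 13 N) and linear speed of each of tablet_1, tablet_2 below 0.004 m/s), for 0.4 s.
At the end, for the whole second after the job is handed in: Both tablets packed one on the other in the tube (centres 44 mm or more, the lower 66 mm or more, below the rim, at most 24.5 mm apart, within 6 mm of the axis); tamper in its stand (foot within 8 mm of the axis, 45 mm or more below the rim, tilt under 0.12 rad); all at rest (horizontal distance between each of tablet_1_mid, tablet_2_mid and tube_mouth below 0.006 m and z of each of tablet_1_mid, tablet_2_mid in the frame of tube_mouth below -0.044 m and z of any of tablet_1_mid, tablet_2_mid in the frame of tube_mouth below -0.066 m and distance between tablet_1_mid and tablet_2_mid below 0.0245 m and horizontal distance between tamper_foot and stand_mouth below 0.008 m and z of tamper_foot in the frame of stand_mouth below -0.045 m and angle between tamper_grip's own z axis and vertical below 0.12 rad and linear speed of each of tamper, tablet_1, tablet_2 below 0.02 m/s); the robot touches nothing.
It fails at once if a tablet is crushed: the tamper presses on it with more than 30 N (contact force between tamper and tablet_1 above 30 N or contact force between tamper and tablet_2 above 30 N).
It fails at once if the mug, jar or tea cup is moved by more than 20 mm (distance of any of mug, jar, tea_cup from where it was at the start of the episode above 0.02 m).
It also fails if it takes over 64 s, if anything falls off the work surface, if the arm or the gripper's body presses on something with over 40 N, if the wrist force passes 120 N, or if a joint passes its speed limit or range.

### The arm

A 6-joint arm with a two-finger parallel gripper is mounted at the origin on a cart in front of the work surface, level with it; the furniture and walls round the work are solid. World frame = base frame: x ahead of the robot, y to its left, z up, the work surface at z = 0. Lengths are in m, angles in rad, forces in N, time in s.
With the tool pointing down it reaches from about 0.275 to 0.825 m from the base axis. Payload 5.2 kg.
Tool frame: the origin (TCP) lies between the finger pads; the fingertips stand 22 mm ahead of it and the grasp point (between the pads) lies 3 mm ahead of it (env.tip_reach is the distance from the TCP to the fingertips, in m); z points along the fingers, y is the line along which they close (so a half turn about z gives the same grasp; the last joint's range is limited). The gripper opens to 93 mm and grips with 3 to 60 N. Pads are 15 mm wide; open, the fingers measure 128 mm over their backs; the gripper's body (75 mm by 188 mm) begins 65 mm behind the grasp point.
Start: joints at [-1.518, 0.259, 1.535, -0, 1.348, -0.203], TCP at [0.139, -0.532, 0.241] pointing down, gripper open.
Joint ranges: [-3.14, 3.14], [-0.91, 2.08], [0.19, 2.58], [-1.22, 4.36], [0.22, 2.71], [-3.12, 3.12]. Speed limits (rad/s): [2.57, 2.57, 3.14, 3.14, 3.14, 3.14].

### API

Orientations are given as a unit quaternion [w, x, y, z].
In Python, from plant import status, cams, order, env gives the robot as it stands. The module is installed in compiled form; this text tells all that it offers.
- The arm moves only by the tool send_rows, never from a script. Its argument "commands" is a list of rows, each a list of 4 numbers: the shift along the tool's x, y, z in mm, then the turn about the tool's z in rad. A call has 1 to 12 rows; each row shifts and turns the commanded pose from where the row before left it, along the tool's axes as they then stand; what a row does not reach is not made up. A row lasts 1/12 s, in which the tool goes at most 41.7 mm and 7.16 degrees, less where a joint would pass 70% of its speed; a pose out of reach is approached as far as the arm can. A call with a gripper value outside its range is refused whole. "hand" is the finger opening in mm, from 0 to 93, set as the call begins (left out, the last holds). The fingers move at their own pace and stop on an object; the grip force is fixed at half the most. Time passes only in rows, so rows that do not move let the fingers close. It gives the time, the measured TCP pose, the force, the opening and the grip force at its end, in the units of the state.
- status.read_state(): the state, without advancing time (a new reading comes with each control period).
- cams.capture(name): name is "side" or "top"; returns a dict with "img" (480x640x3 uint8, red, green, blue), "vertical_fov" (degrees; the focal length in pixels is half the picture's height over the tangent of half this angle, whatever the lens; pixels are square), "cx", "cy" (the principal point, pixels), "D" ([k1, k2, p1, p2, k3] as OpenCV has them; the pictures are not rectified), "world_to_cam" (4x4, takes a point from world to camera coordinates). Camera axes: x right, y down, z forward; pixel columns grow to the right and rows downward; lengths in m; the calibration is good to about 2 mm. A picture is of the moment at which its call begins. There is no depth.
- order.sign_off(): hands the job in; it is judged then, once.
The state is a dict: "time_s": time; "joint_pos": joint angles; "qd": joint speeds; "effort": joint torques, N m; "eef_pos": TCP position; "ee_rot": TCP orientation; "ft_force": force on the tool from outside, world axes, zero at the start; "wrist_torque": the same for the moment, N m; "gripper_width": opening from 0.0 (shut) to 1.0 (fully open); "grip_force": force on a finger pad.
Only numpy, scipy, OpenCV 4.12 (cv2) and the standard library are available. Lean on these libraries where they do the work, as an engineer would, in place of code of your own. Each camera call takes 0.05 s, during which the arm holds its last target. There are 200 camera calls.

## Working session

There is one attempt and no reset: what is moved stays moved. The work goes in short steps, Python scripts to look and compute and a tool call to move; the robot and the scene stay as the last step left them, time stands still between calls to the robot, and variables do not carry over. Pictures are saved under pics/ and viewed, at most 10 in all, crops included, and the job is handed in when it is done.

Besides the shell and the picture viewer there is one more tool, called after "Call:" as name([rows], argument=value, ...), one row to a line, values as JSON. send_rows: Moves the arm, as the interface text tells. Its arguments: {"type":"object","properties":{"commands":{"type":"array","items":{"type":"array","items":{"type":"number"}}},"hand":{"type":"number"}},"required":["commands"]}

```bash
mkdir -p pics; cat > h.py <<'E'
import numpy as np, cv2
from plant import status, cams, order, env
def K(c):
    f=240/np.tan(np.radians(c["vertical_fov"])/2)
    return np.array([[f,0,c["cx"]],[0,f,c["cy"]],[0,0,1.]])
def ray(c,u,v):
    T=np.array(c["world_to_cam"]);p=cv2.undistortPoints(np.array([[[u,v]]],float),K(c),np.array(c["D"],float))[0,0]
    R=T[:3,:3];return -R.T@T[:3,3],R.T@np.array([p[0],p[1],1.])
def onz(c,u,v,z):
    o,d=ray(c,u,v);return o+d*(z-o[2])/d[2]
def proj(c,P):
    T=np.array(c["world_to_cam"]);r=cv2.Rodrigues(T[:3,:3])[0]
    return cv2.projectPoints(np.array(P,float).reshape(-1,1,3),r,T[:3,3],K(c),np.array(c["D"],float))[0][:,0]
def snap(n,f):
    c=cams.capture(n);cv2.imwrite("pics/"+f,c["img"][:,:,::-1]);return c
E
python3 - <<'E'
from h import *
s=status.read_state();print({k:np.round(v,3) for k,v in s.items()})
for n in("side","top"):
    c=snap(n,n+"0.png");T=np.array(c["world_to_cam"]);print(n,c["vertical_fov"],c["cx"],c["cy"],c["D"],-T[:3,:3].T@T[:3,3],T[2,:3])
E
```

```text
{'time_s': np.float64(0.0), 'joint_pos': array([-1.518,  0.259,  1.536,  0.   ,  1.348, -0.203]), 'qd': array([ 0.002, -0.   , -0.   ,  0.   ,  0.001, -0.   ]), 'effort': array([-0.0000e+00, -4.3731e+01, -2.8400e+01,  7.2000e-02,  4.1000e-02,
       -0.0000e+00]), 'eef_pos': array([ 0.139, -0.532,  0.24 ]), 'ee_rot': array([-0.001,  0.992,  0.128,  0.   ]), 'ft_force': array([-0.067, -1.038, -0.262]), 'wrist_torque': array([-0.062, -0.01 , -0.009]), 'grip_force': np.float64(0.0), 'gripper_width': np.float64(1.001)}
side 42.30270117720154 313.7945525259401 246.28940446214807 [0.05714112 0.         0.         0.         0.        ] [ 0.25820218 -0.70964339  0.99676547] [ 0.25255068  0.5003367  -0.82817953]
top 49.28675638046397 313.51974974831944 234.74365703499075 [-0.12332156  0.          0.          0.          0.        ] [ 0.31928301 -0.17421809  1.06162593] [ 0.21284353  0.0040659  -0.97707784]
```

View pics/side0.png

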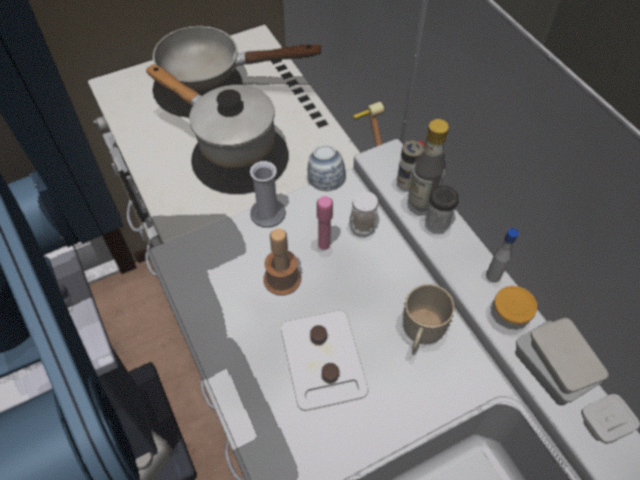

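View pics/top0.png

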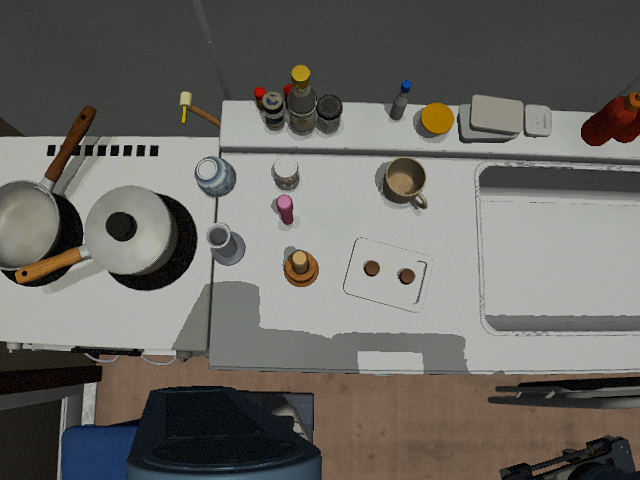

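The side view shows tablets at about (319,334) and (330,372), tamper (279,240), tube mouth (264,170). In the top view the tablets are at (372,268) and (407,276), the tamper top at (300,258), the stand at (301,268) and the tube mouth at (219,234). The pink look-alike is at (286,208).

```bash
python3 - <<'E'
from h import *
C={n:cams.capture(n) for n in("side","top")}
def tri(a,b):
    (o1,d1),(o2,d2)=ray(C["side"],*a),ray(C["top"],*b)
    t=np.linalg.lstsq(np.c_[d1,-d2],o2-o1,rcond=None)[0];p,q=o1+t[0]*d1,o2+t[1]*d2
    return np.round((p+q)/2,4),round(np.linalg.norm(p-q),4)
def blobs(n,box,f):
    x0,y0,x1,y1=box;im=C[n]["img"][y0:y1,x0:x1].astype(int)
    m=f(im).astype(np.uint8);k,l,s,c=cv2.connectedComponentsWithStats(m)
    return [(np.round(c[i]+[x0,y0],1),s[i][4],s[i][:4]+[x0,y0,0,0]) for i in range(1,k) if s[i][4]>15]
dark=lambda im:im.sum(2)<270
for n,b in(("side",(295,318,350,390)),("top",(355,250,425,290))):
    for r in blobs(n,b,dark):
        print(n,r,onz(C[n],*r[0],.024))
for n,b in (("side",(255,220,310,300)),("top",(275,240,325,295))):
    x0,y0,x1,y1=b
    cv2.imwrite(f"pics/t_{n}.png",cv2.resize(C[n]["img"][y0:y1,x0:x1,::-1],None,fx=6,fy=6,interpolation=cv2.INTER_CUBIC))
a=cv2.resize(C["side"]["img"][155:295,235:310,::-1],None,fx=4,fy=4,interpolation=cv2.INTER_CUBIC)
b=cv2.resize(C["top"]["img"][215:295,200:325,::-1],None,fx=4,fy=4,interpolation=cv2.INTER_CUBIC)
o=np.zeros((560,800,3),np.uint8);o[:,:300]=a;o[:320,300:]=b;cv2.imwrite("pics/crop.png",o)
E
```

```text
side (array([318.2, 334.9]), np.int32(231), array([311, 326,  16,  19])) [ 0.47709936 -0.28951418  0.024     ]
side (array([329.9, 373. ]), np.int32(246), array([322, 364,  17,  20])) [ 0.46229736 -0.36004753  0.024     ]
top (array([371.6, 268.2]), np.int32(192), array([364, 261,  16,  16])) [ 0.47927615 -0.28793559  0.024     ]
top (array([406.3, 276.3]), np.int32(197), array([398, 269,  17,  16])) [ 0.46427718 -0.35778542  0.024     ]
```

View pics/crop.png

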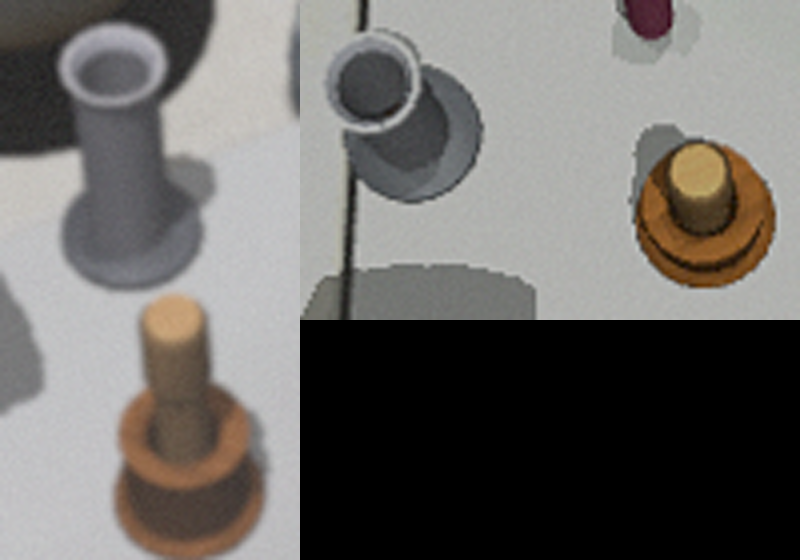

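```bash
python3 - <<'E'
from h import *
C={n:cams.capture(n) for n in("side","top")}
def fit(n,box,f,z,name):
    x0,y0,x1,y1=box;im=C[n]["img"][y0:y1,x0:x1].astype(int)
    m=f(im).astype(np.uint8);k,l,s,c=cv2.connectedComponentsWithStats(m);i=1+np.argmax(s[1:,4])
    cn=max(cv2.findContours((l==i).astype(np.uint8),0,1)[0],key=len);e=cv2.fitEllipse(cn)
    print(name,n,np.round(np.array(e[0])+[x0,y0],1),np.round(e[1],1),np.round(onz(C[n],e[0][0]+x0,e[0][1]+y0,z),4))
q=.375
for nm,u,v,n,z in(("mouth",263.25,171.25,"side",.13),("mouth",218.5,235.25,"top",.13),("tamptop",279,234.25,"side",.148),("tamptop",299.75,257.25,"top",.148),("standrim",281.25,263.5,"side",.058)):
    print(nm,n,np.round(onz(C[n],u-q,v-q,z),4))
E
python3 - <<'E'
import sys; sys.path.insert(0,'.')
from h import *
C={n:cams.capture(n) for n in("side","top")}
# reproject circles for check, expected tube mouth radius px
for n in C:
    im=C[n]["img"]
    print(n,im[[236,258,268,225][0],210:228].tolist() if n=="top" else im[234,272:287].tolist())
E
```

```text
mouth side [0.5161 0.0059 0.13  ]
mouth top [0.518  0.0042 0.13  ]
tamptop side [ 0.4763 -0.1474  0.148 ]
tamptop top [ 0.4776 -0.1463  0.148 ]
standrim side [ 0.4753 -0.1477  0.058 ]
side [[192, 155, 118], [194, 158, 117], [199, 163, 122], [195, 156, 118], [196, 158, 118], [195, 159, 117], [199, 163, 122], [195, 160, 120], [197, 158, 117], [198, 160, 120], [201, 162, 122], [197, 159, 119], [179, 144, 107], [155, 129, 105], [140, 131, 122]]
top [[58, 57, 58], [55, 57, 58], [66, 68, 65], [68, 69, 72], [63, 65, 67], [73, 74, 74], [66, 68, 71], [65, 70, 70], [69, 70, 75], [69, 67, 72], [75, 76, 78], [71, 71, 74], [67, 70, 74], [70, 69, 70], [67, 68, 70], [64, 64, 67], [77, 76, 78], [90, 92, 96]]
```

Call:
send_rows([
  [0,0,0,0.1],
  [0,0,0,0.1],
  [0,0,0,0.057],
  [36,-19.3,0,0],
  [36,-19.2,0,0],
  [36,-19.2,0,0],
  [36,-19.2,10,0],
  [36,-19.2,20,0],
  [36,-19.2,20,0],
  [36,-19.2,20,0],
  [36,-19.2,20,0],
  [36,-19.2,20,0],
], hand=55)

```text
time_s: 1.4
eef_pos: [0.4497, -0.3666, 0.1384]
ee_rot: [0.0, 1.0, -0.001, 0.0]
ft_force: [0.0, -0.7, -0.3]
gripper_width: 0.59
grip_force: 0.0
```

```bash
cat > st.py <<'E'
from h import *
s=status.read_state()
for k in("time_s","eef_pos","ee_rot","ft_force","gripper_width","grip_force"):print(k,np.round(s[k],4).tolist())
E
python3 st.py
```

```text
time_s 1.4
eef_pos [0.4497, -0.3666, 0.1384]
ee_rot [0.0003, 1.0, -0.0006, 0.0002]
ft_force [0.0134, -0.6737, -0.2559]
gripper_width 0.5898
grip_force 0.0
```

Call:
send_rows([
  [0,0,20,0],
  [0,0,20,0],
  [0,0,15,0],
  [0,0,0,0],
  [0,0,0,0],
  [0,0,0,0],
])

```text
time_s: 1.9
eef_pos: [0.4485, -0.3684, 0.085]
ee_rot: [0.001, 1.0, -0.001, 0.0]
ft_force: [0.4, -0.1, -0.5]
gripper_width: 0.594
grip_force: 0.0
```

```bash
python3 - <<'E'
from h import *
s=status.read_state();print(s["eef_pos"],s["gripper_width"])
C={n:snap(n,n+"1.png") for n in("side","top")}
e=s["eef_pos"];print({n:proj(C[n],[e]) for n in C})
a=cv2.resize(C["side"]["img"][310:410,270:390,::-1],None,fx=3.3,fy=3.3,interpolation=2)
b=cv2.resize(C["top"]["img"][220:320,345:465,::-1],None,fx=3.3,fy=3.3,interpolation=2)
cv2.imwrite("pics/c1.png",np.hstack([a,b]))
E
```

```text
[ 0.44851207 -0.36835683  0.08498621] 0.5944074429777443
{'side': array([[325.24881482, 365.97062184]]), 'top': array([[417.57908138, 280.32108148]])}
```

View pics/c1.png

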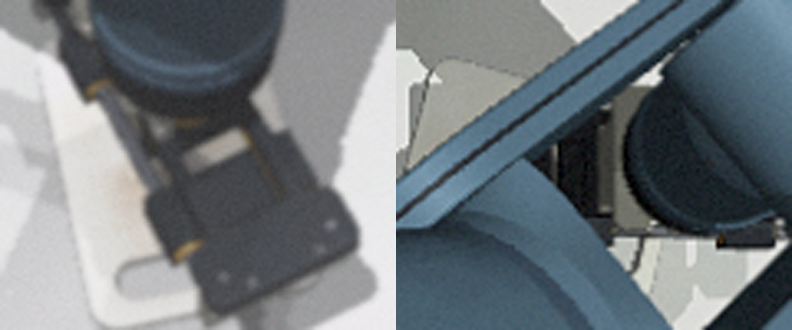

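The arm hides the tablet in both views, so I'll use the measured mean positions.

Call:
send_rows([
  [14.8,-9.4,0,0],
  [0,0,15,0],
  [0,0,15,0],
  [0,0,12,0],
  [0,0,0,0],
  [0,0,0,0],
  [0,0,0,0],
])

```text
time_s: 2.58
eef_pos: [0.4634, -0.3591, 0.0433]
ee_rot: [0.001, 1.0, -0.001, 0.001]
ft_force: [0.6, -0.8, 0.8]
gripper_width: 0.592
grip_force: 0.0
```

Call:
send_rows([
  [0,0,0,0],
  [0,0,0,0],
  [0,0,0,0],
  [0,0,0,0],
  [0,0,0,0],
  [0,0,0,0],
], hand=15)

```text
time_s: 3.08
eef_pos: [0.4631, -0.3585, 0.0424]
ee_rot: [0.0, 1.0, -0.001, 0.0]
ft_force: [-0.4, 0.4, 2.6]
gripper_width: 0.314
grip_force: 30.0
```

Call:
send_rows([
  [0,0,-30,0],
  [0,0,-35,0],
  [0,0,-35,0],
  [0,0,-35,0],
  [0,0,-30,0],
  [0,0,0,0],
  [0,0,0,0],
])

```text
time_s: 3.67
eef_pos: [0.4638, -0.3591, 0.2092]
ee_rot: [0.002, 1.0, -0.001, 0.002]
ft_force: [0.3, 0.2, -0.1]
gripper_width: 0.316
grip_force: 30.0
```

Call:
send_rows([
  [4,-30,0,0],
  [5,-30,0,0],
  [5,-30,0,0],
  [5,-30,0,0],
  [5,-30,0,0],
  [5,-30,0,0],
  [5,-30,0,0],
  [5,-30,0,0],
  [5,-30,0,0],
  [5,-30,0,0],
  [5,-30,0,0],
  [0,0,0,0],
])

```text
time_s: 4.67
eef_pos: [0.5164, -0.0233, 0.2051]
ee_rot: [-0.002, 1.0, 0.001, -0.002]
ft_force: [0.0, -0.4, -0.7]
gripper_width: 0.314
grip_force: 30.0
```

Call:
send_rows([
  [0,0,0,0],
  [0,0,0,0],
  [0,0,0,0],
])

```text
time_s: 4.92
eef_pos: [0.5169, -0.0292, 0.2062]
ee_rot: [-0.0, 1.0, -0.001, -0.001]
ft_force: [-0.8, 0.2, -0.4]
gripper_width: 0.314
grip_force: 30.0
```

```bash
python3 - <<'E'
from h import *
s=status.read_state();e=s["eef_pos"];print(e,s["gripper_width"],s["grip_force"])
C={n:snap(n,n+"2.png") for n in("side","top")}
tab=e-[0,0,.021]
for n in C:print(n,proj(C[n],[e,tab,[.517,.005,.13]]).round(1).tolist())
a=cv2.resize(C["side"]["img"][110:210,200:320,::-1],None,fx=3.3,fy=3.3,interpolation=2)
b=cv2.resize(C["top"]["img"][190:290,160:280,::-1],None,fx=3.3,fy=3.3,interpolation=2)
cv2.imwrite("pics/c2.png",np.hstack([a,b]))
E
```

```text
[ 0.51686486 -0.02922007  0.2061585 ] 0.3138352887166175 29.9999338388443
side [[268.6, 155.1], [269.4, 163.3], [263.5, 171.0]]
top [[229.7, 226.4], [231.6, 229.2], [217.6, 235.4]]
```

View pics/c2.png

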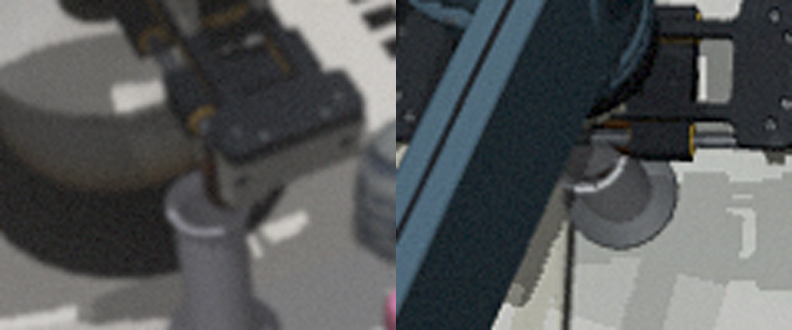

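Call:
send_rows([
  [0,-17.1,0,0],
  [0,-17.1,0,0],
  [0,0,15,0],
  [0,0,15,0],
  [0,0,8,0],
  [0,0,0,0],
  [0,0,0,0],
  [0,0,0,0],
])

```text
time_s: 5.68
eef_pos: [0.5179, 0.0052, 0.1697]
ee_rot: [0.0, 1.0, -0.001, 0.0]
ft_force: [0.1, 0.3, -0.4]
gripper_width: 0.313
grip_force: 30.0
```

Call:
send_rows([
  [0,0,4,0],
  [0,0,4,0],
  [0,0,4,0],
  [0,0,0,0],
  [0,0,0,0],
  [0,0,0,0],
])

```text
time_s: 6.18
eef_pos: [0.5174, 0.0059, 0.157]
ee_rot: [-0.0, 1.0, -0.001, -0.0]
ft_force: [-0.4, 0.5, -0.8]
gripper_width: 0.313
grip_force: 30.0
```

Call:
send_rows([
  [0,-0.5,1.5,0],
  [0,0,1.0,0],
  [0,0,0,0],
  [0,0,0,0],
  [0,0,0,0],
])

```text
time_s: 6.6
eef_pos: [0.5174, 0.0063, 0.1546]
ee_rot: [0.0, 1.0, -0.001, 0.0]
ft_force: [-0.5, 0.3, 0.2]
gripper_width: 0.314
grip_force: 30.0
```

Call:
send_rows([
  [0,1.0,0,0],
  [0,0,0,0],
  [0,0,0,0],
])

```text
time_s: 6.85
eef_pos: [0.5174, 0.0053, 0.1546]
ee_rot: [-0.0, 1.0, -0.001, 0.0]
ft_force: [0.3, -0.4, -1.0]
gripper_width: 0.315
grip_force: 30.0
```

Call:
send_rows([
  [0,0,0,0],
  [0,0,0,0],
  [0,0,0,0],
  [0,0,0,0],
  [0,0,0,0],
], hand=55)

```text
time_s: 7.27
eef_pos: [0.5174, 0.0053, 0.1546]
ee_rot: [-0.0, 1.0, -0.001, 0.0]
ft_force: [0.2, 0.0, -0.8]
gripper_width: 0.579
grip_force: 0.0
```

Call:
send_rows([
  [0,0,-25,0],
  [0,0,-25,0],
  [0,10,-10,0],
  [-4,30,0,0],
  [-4,33,0,0],
  [-4,33,0,0],
  [-4,33,0,0],
  [-4,33,0,0],
  [-4,33,0,0],
  [-5,33,0,0],
  [-5,33,0,0],
  [-5,23,0,0],
])

```text
time_s: 8.27
eef_pos: [0.4771, -0.2922, 0.214]
ee_rot: [0.001, 1.0, -0.001, -0.0]
ft_force: [1.2, 0.3, 0.0]
gripper_width: 0.589
grip_force: 0.0
```

```bash
python3 st.py; python3 - <<'E'
from h import *
C={n:snap(n,n+"3.png") for n in("side","top")}
a=cv2.resize(C["side"]["img"][130:230,205:325,::-1],None,fx=3.3,fy=3.3,interpolation=2)
b=cv2.resize(C["top"]["img"][190:290,160:280,::-1],None,fx=3.3,fy=3.3,interpolation=2)
cv2.imwrite("pics/c3.png",np.hstack([a,b]))
E
```

```text
time_s 8.2667
eef_pos [0.4771, -0.2922, 0.214]
ee_rot [0.0005, 1.0, -0.0014, -0.0001]
ft_force [1.1748, 0.2828, 0.0455]
gripper_width 0.5891
grip_force 0.0
```

View pics/c3.png

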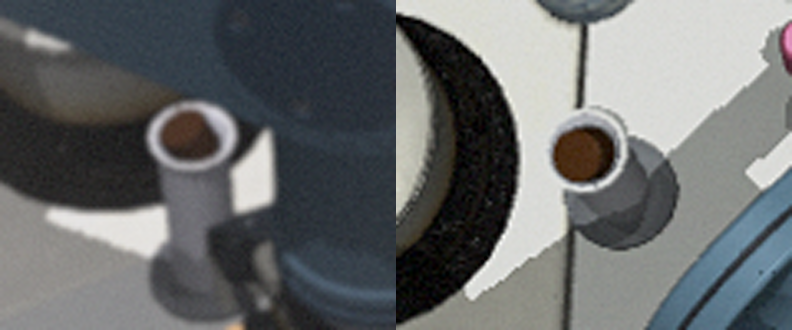

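```bash
python3 - <<'E'
from h import *
t=np.linspace(0,2*np.pi,60)
def disc(c,z,r):return proj(c,np.c_[.517+r*np.cos(t),.005+r*np.sin(t),0*t+z])
for n,b in(("side",(245,155,285,190)),("top",(200,215,240,255))):
    c=cams.capture(n);x0,y0,x1,y1=b;im=c["img"][y0:y1,x0:x1].astype(int)
    m=((im[:,:,0]-im[:,:,2]>15)&(im.sum(2)<330)).astype(np.uint8);k,l,s,ce=cv2.connectedComponentsWithStats(m)
    i=1+np.argmax(s[1:,4]);print(n,ce[i]+[x0,y0],"ext",s[i]+[x0,y0,0,0,0])
    for z,r in((.13,.0245),(.13,.0205),(.122,.0165),(.135,.015),(.125,.015),(.112,.015),(.102,.015)):
        p=disc(c,z,r);print(z,r,p.min(0).round(1),p.max(0).round(1))
    o=cv2.resize(c["img"][y0:y1,x0:x1,::-1],None,fx=10,fy=10,interpolation=0);cv2.imwrite(f"pics/z_{n}.png",o)
a=cv2.imread("pics/z_side.png");b=cv2.imread("pics/z_top.png");cv2.imwrite("pics/z.png",np.hstack([cv2.copyMakeBorder(a,0,50,0,0,0),b]))
E
```

```text
side [261.3961039  170.18181818] ext [254 164  16  14 154]
0.13 0.0245 [250.2 161. ] [276.9 181.3]
0.13 0.0205 [252.3 162.6] [274.7 179.6]
0.122 0.0165 [254.9 167.1] [272.8 180.8]
0.135 0.015 [255.1 163. ] [271.5 175.5]
0.125 0.015 [255.6 166.7] [271.9 179.1]
0.112 0.015 [256.2 171.3] [272.3 183.6]
0.102 0.015 [256.6 174.8] [272.6 187.1]
top [216.22943723 236.29004329] ext [207 229  19  16 231]
0.13 0.0245 [204.4 222.4] [230.9 248.6]
0.13 0.0205 [206.5 224.5] [228.8 246.4]
0.122 0.0165 [209.5 227.6] [227.3 245.1]
0.135 0.015 [209.  226.8] [225.3 242.9]
0.125 0.015 [210. 228.] [226.2 244. ]
0.112 0.015 [211.4 229.6] [227.3 245.4]
0.102 0.015 [212.4 230.8] [228.2 246.4]
```

View pics/z.png

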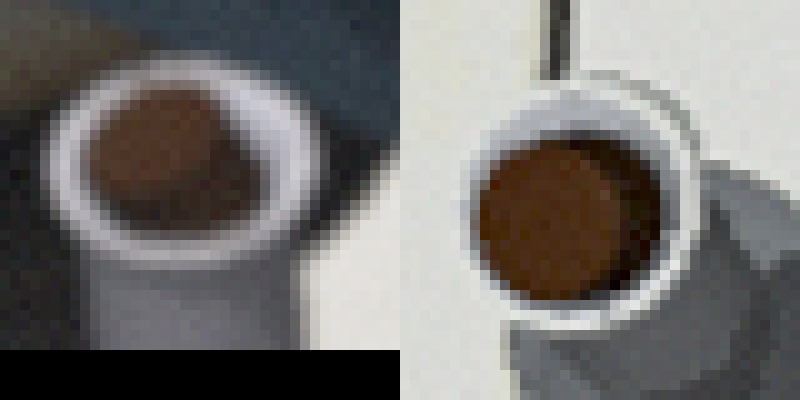

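The tablet is caught tilted in the flare: its top face is at side (260.5,169.5) and top (214.5,237), leaning to +y, with its -y flank showing. I'll measure its height.

```bash
python3 - <<'E'
from h import *
C={n:cams.capture(n) for n in("side","top")}
def tri(a,b):
    (o1,d1),(o2,d2)=ray(C["side"],*a),ray(C["top"],*b)
    t=np.linalg.lstsq(np.c_[d1,-d2],o2-o1,rcond=None)[0];p,q=o1+t[0]*d1,o2+t[1]*d2
    return ((p+q)/2).round(4),(p-q).round(4)
# pixel coords from 10x nearest crop: u=x0+c/10-.5
S=lambda x,y:(245+x/10-.5,155+y/10-.5); T=lambda x,y:(200+(x-400)/10-.5,215+y/10-.5)
print("mouth",tri(S(180,162),T(583,200)))
print("top face",tri(S(155,140),T(548,220)))
print("left edge",tri(S(88,165),T(478,220)))
for n,p in (("side",S(180,162)),("top",T(583,200))):print(onz(C[n],*p,.13))
for z in(.12,.125,.13,.135,.14):print(z,onz(C["side"],*S(155,140),z).round(4),onz(C["top"],*T(548,220),z).round(4))
E
```

```text
mouth (array([0.5165, 0.0044, 0.1326]), array([-0.0031,  0.0004, -0.0006]))
top face (array([0.5133, 0.0103, 0.1339]), array([-0.0013,  0.0002, -0.0002]))
left edge (array([0.5116, 0.028 , 0.1132]), array([-0.0124,  0.0014, -0.0023]))
[0.5156694  0.00656286 0.13      ]
[0.51871623 0.00480082 0.13      ]
0.12 [0.5168 0.0219 0.12  ] [0.5169 0.013  0.12  ]
0.125 [0.5153 0.0177 0.125 ] [0.5159 0.012  0.125 ]
0.13 [0.5138 0.0135 0.13  ] [0.5148 0.011  0.13  ]
0.135 [0.5123 0.0094 0.135 ] [0.5138 0.01   0.135 ]
0.14 [0.5109 0.0052 0.14  ] [0.5127 0.009  0.14  ]
```

Call:
send_rows([
  [4,-32,0,0],
  [4,-33,0,0],
  [4,-33,0,0],
  [4,-33,0,0],
  [4,-33,0,0],
  [5,-33,0,0],
  [5,-33,0,0],
  [5,-33,0,0],
  [5,-32,0,0],
  [0,0,15,0],
  [0,0,15,0],
  [0,0,0,0],
], hand=0)

```text
time_s: 9.57
eef_pos: [0.5163, 0.0089, 0.1822]
ee_rot: [-0.001, 1.0, 0.001, -0.002]
ft_force: [-0.8, 0.4, -1.1]
gripper_width: 0.001
grip_force: 0.0
```

Call:
send_rows([
  [0,0,0,0],
  [0,0,0,0],
])

```text
time_s: 9.73
eef_pos: [0.5185, 0.0067, 0.1852]
ee_rot: [0.0, 1.0, -0.0, 0.0]
ft_force: [-0.2, -0.2, 0.0]
gripper_width: 0.006
grip_force: 0.0
```

Call:
send_rows([
  [-1,5.5,8,0],
  [0,0,7,0],
  [0,0,4,0],
  [0,0,1,0],
  [0,0,0,0],
  [0,0,0,0],
])

```text
time_s: 10.23
eef_pos: [0.5174, 0.0007, 0.1645]
ee_rot: [-0.0, 1.0, -0.001, -0.0]
ft_force: [-0.1, 0.2, -0.1]
gripper_width: 0.002
grip_force: 0.0
```

Call:
send_rows([
  [0,0,1,0],
  [0,0,1,0],
  [0,0,1,0],
  [0,0,0,0],
])

```text
time_s: 10.57
eef_pos: [0.5173, 0.0009, 0.1614]
ee_rot: [-0.0, 1.0, -0.001, -0.0]
ft_force: [-0.6, 0.2, -0.6]
gripper_width: 0.003
grip_force: 0.0
```

Call:
send_rows([
  [0,0,1,0],
  [0,0,1,0],
  [0,0,1,0],
  [0,0,0,0],
])

```text
time_s: 10.9
eef_pos: [0.5173, 0.0009, 0.1583]
ee_rot: [-0.0, 1.0, -0.001, -0.0]
ft_force: [-0.2, -0.2, 0.2]
gripper_width: 0.005
grip_force: 0.0
```

Call:
send_rows([
  [0,0,1,0],
  [0,0,1,0],
  [0,0,0,0],
])

```text
time_s: 11.15
eef_pos: [0.5173, 0.0008, 0.1563]
ee_rot: [-0.0, 1.0, -0.001, -0.0]
ft_force: [0.5, -0.6, 0.3]
gripper_width: 0.007
grip_force: 0.0
```

Call:
send_rows([
  [0,0,1,0],
  [0,0,1,0],
  [0,0,0,0],
])

```text
time_s: 11.4
eef_pos: [0.5173, 0.0008, 0.1543]
ee_rot: [-0.0, 1.0, -0.001, -0.0]
ft_force: [-0.2, -0.5, 0.4]
gripper_width: 0.002
grip_force: 0.0
```

Call:
send_rows([
  [0,-4,0,0],
  [0,0,1,0],
  [0,0,1,0],
  [0,0,0,0],
])

```text
time_s: 11.73
eef_pos: [0.5173, 0.005, 0.1523]
ee_rot: [-0.0, 1.0, -0.0, -0.0]
ft_force: [-0.6, -0.1, 0.8]
gripper_width: 0.004
grip_force: 0.0
```

Call:
send_rows([
  [0,0,1,0],
  [0,0,1,0],
  [0,0,0,0],
])

```text
time_s: 11.98
eef_pos: [0.5173, 0.0048, 0.1503]
ee_rot: [-0.0, 1.0, -0.001, -0.0]
ft_force: [0.0, 0.4, -0.1]
gripper_width: 0.006
grip_force: 0.0
```

Call:
send_rows([
  [0,0,1,0],
  [0,0,1,0],
  [0,0,0,0],
])

```text
time_s: 12.23
eef_pos: [0.5173, 0.0048, 0.1483]
ee_rot: [-0.0, 1.0, -0.001, -0.0]
ft_force: [0.6, 0.0, 0.3]
gripper_width: 0.003
grip_force: 0.0
```

Call:
send_rows([
  [0,0,1,0],
  [0,0,1,0],
  [0,0,0,0],
])

```text
time_s: 12.48
eef_pos: [0.5173, 0.0048, 0.1463]
ee_rot: [-0.0, 1.0, -0.001, -0.0]
ft_force: [-0.3, -0.7, 0.4]
gripper_width: 0.004
grip_force: 0.0
```

Call:
send_rows([
  [0,0,1,0],
  [0,0,1,0],
  [0,0,1,0],
  [0,0,0,0],
])

```text
time_s: 12.82
eef_pos: [0.5172, 0.0048, 0.1433]
ee_rot: [-0.0, 1.0, -0.001, -0.0]
ft_force: [0.1, -0.0, -0.2]
gripper_width: 0.002
grip_force: 0.0
```

Call:
send_rows([
  [0,0,1,0],
  [0,0,1,0],
  [0,0,0,0],
])

```text
time_s: 13.07
eef_pos: [0.5173, 0.0048, 0.1413]
ee_rot: [-0.0, 1.0, -0.001, -0.0]
ft_force: [0.0, 0.1, 0.3]
gripper_width: 0.004
grip_force: 0.0
```

Call:
send_rows([
  [0,0,-35,0],
  [0,0,-38,0],
  [0,10,0,0],
  [-4,30,0,0],
  [-4,33,0,0],
  [-4,33,0,0],
  [-4,33,0,0],
  [-4,33,0,0],
  [-4,33,0,0],
  [-5,33,0,0],
  [-5,33,0,0],
  [-4,22,0,0],
])

```text
time_s: 14.07
eef_pos: [0.4784, -0.2913, 0.2145]
ee_rot: [0.001, 1.0, -0.001, 0.0]
ft_force: [-0.3, 0.8, 0.1]
gripper_width: 0.002
grip_force: 0.0
```

```bash
python3 - <<'E'
from h import *
s=status.read_state();print(s["eef_pos"])
im=[]
for n,b in(("side",(245,155,285,190)),("top",(200,215,240,255))):
    c=cams.capture(n);x0,y0,x1,y1=b
    np.save(f"pics/{n}4.npy",c["img"])
    im.append(cv2.resize(c["img"][y0:y1,x0:x1,::-1],None,fx=10,fy=10,interpolation=0))
cv2.imwrite("pics/z4.png",np.hstack([cv2.copyMakeBorder(im[0],0,50,0,0,0),im[1]]))
E
```

```text
[ 0.47843542 -0.29133776  0.21448996]
```

View pics/z4.png

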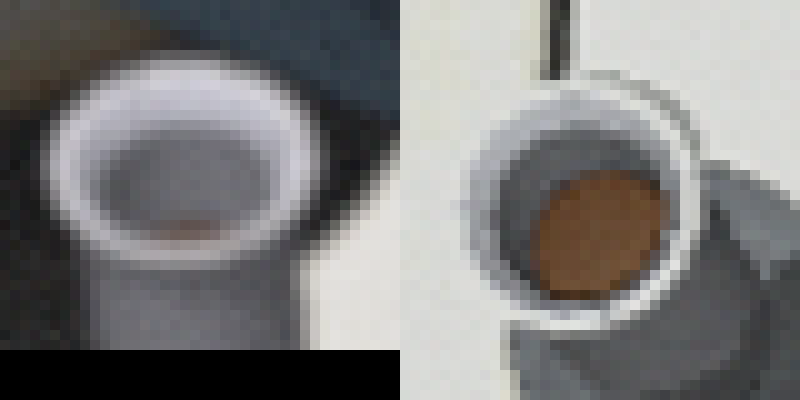

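Both views show the tablet now dropped deep into the bore (brown disc at top-view (219.5,238)), flat. Now the second tablet.

Call:
send_rows([
  [-0.5,-2.3,30,0],
  [0,0,35,0],
  [0,0,35,0],
  [0,0,30,0],
  [0,0,20,0],
  [0,0,12,0],
  [0,0,0,0],
  [0,0,0,0],
  [0,0,0,0],
], hand=55)

```text
time_s: 14.92
eef_pos: [0.4789, -0.2852, 0.0529]
ee_rot: [0.0, 1.0, -0.0, 0.0]
ft_force: [-0.3, 0.4, 0.8]
gripper_width: 0.578
grip_force: 0.3
```

Call:
send_rows([
  [-0.8,3.5,0,0],
  [0,0,5,0],
  [0,0,5,0],
  [0,0,0,0],
  [0,0,0,0],
])

```text
time_s: 15.33
eef_pos: [0.4773, -0.2888, 0.0417]
ee_rot: [-0.001, 1.0, -0.001, -0.001]
ft_force: [-0.7, 0.1, -0.7]
gripper_width: 0.592
grip_force: 0.0
```

Call:
send_rows([
  [0,0,0,0],
  [0,0,0,0],
  [0,0,0,0],
  [0,0,0,0],
  [0,0,0,0],
  [0,0,0,0],
], hand=15)

```text
time_s: 15.83
eef_pos: [0.4778, -0.2894, 0.0427]
ee_rot: [0.0, 1.0, -0.001, 0.0]
ft_force: [-0.0, 0.5, 1.2]
gripper_width: 0.315
grip_force: 30.0
```

Call:
send_rows([
  [0,0,-30,0],
  [0,0,-35,0],
  [0,0,-35,0],
  [0,0,-35,0],
  [0,0,-30,0],
  [4,-20,0,0],
  [4,-30,0,0],
  [5,-32,0,0],
  [5,-32,0,0],
  [5,-32,0,0],
  [5,-32,0,0],
  [5,-32,0,0],
])

```text
time_s: 16.83
eef_pos: [0.5109, -0.0779, 0.2077]
ee_rot: [0.0, 1.0, -0.001, 0.0]
ft_force: [0.7, 0.3, -0.4]
gripper_width: 0.314
grip_force: 30.0
```

Call:
send_rows([
  [5,-32,0,0],
  [1,-32,0,0],
  [0,-20,0,0],
  [0,0,10,0],
  [0,0,10,0],
  [0,0,0,0],
  [0,0,0,0],
])

```text
time_s: 17.42
eef_pos: [0.5164, 0.0036, 0.1864]
ee_rot: [-0.0, 1.0, -0.001, -0.001]
ft_force: [0.4, -0.1, -1.0]
gripper_width: 0.312
grip_force: 30.0
```

Call:
send_rows([
  [0.6,-2.6,10,0],
  [0,0,10,0],
  [0,0,6,0],
  [0,0,3,0],
  [0,0,0,0],
  [0,0,0,0],
  [0,0,0,0],
])

```text
time_s: 18.0
eef_pos: [0.518, 0.0071, 0.1588]
ee_rot: [0.0, 1.0, -0.001, 0.0]
ft_force: [-0.0, -0.1, 0.3]
gripper_width: 0.311
grip_force: 30.0
```

Call:
send_rows([
  [0,0,1.5,0],
  [0,0,1.5,0],
  [0,0,0,0],
  [0,0,0,0],
])

```text
time_s: 18.33
eef_pos: [0.5175, 0.007, 0.1564]
ee_rot: [0.0, 1.0, -0.0, 0.0]
ft_force: [-3.4, -0.0, 5.0]
gripper_width: 0.312
grip_force: 30.0
```

Call:
send_rows([
  [0,0,-2,0],
  [-2.5,0.5,0,0],
  [0,0,0,0],
  [0,0,1.5,0],
  [0,0,1.5,0],
  [0,0,0,0],
  [0,0,0,0],
])

```text
time_s: 18.92
eef_pos: [0.5151, 0.0067, 0.1542]
ee_rot: [-0.0, 1.0, -0.001, -0.0]
ft_force: [-0.5, -0.0, 0.2]
gripper_width: 0.313
grip_force: 30.0
```

Call:
send_rows([
  [0,0,1,0],
  [0,0,0,0],
  [0,0,0,0],
])

```text
time_s: 19.17
eef_pos: [0.5152, 0.0067, 0.1535]
ee_rot: [-0.0, 1.0, -0.001, -0.0]
ft_force: [0.3, 0.4, -0.6]
gripper_width: 0.312
grip_force: 30.0
```

Call:
send_rows([
  [0,0,0,0],
  [0,0,0,0],
  [0,0,0,0],
  [0,0,0,0],
  [0,0,0,0],
], hand=55)

```text
time_s: 19.58
eef_pos: [0.5152, 0.0067, 0.1536]
ee_rot: [0.0, 1.0, -0.001, 0.0]
ft_force: [-0.6, 0.4, -0.4]
gripper_width: 0.578
grip_force: 0.0
```

Call:
send_rows([
  [0,0,-20,0],
  [0,0,-25,0],
  [0,0,-25,0],
  [-5,22,0,0],
  [-6,26,0,0],
  [-6,26,0,0],
  [-6,26,0,0],
  [-6,26,0,0],
  [-6,26,0,0],
  [-3,2,0,0],
  [0,0,0,0],
  [0,0,0,0],
])

```text
time_s: 20.58
eef_pos: [0.4769, -0.1468, 0.2235]
ee_rot: [-0.0, 1.0, -0.001, -0.0]
ft_force: [0.5, -0.3, 0.5]
gripper_width: 0.59
grip_force: 0.0
```

```bash
python3 - <<'E'
from h import *
s=status.read_state();print(s["eef_pos"])
im=[]
for n,b in(("side",(245,155,285,190)),("top",(200,215,240,255))):
    c=cams.capture(n);x0,y0,x1,y1=b
    i=c["img"][y0:y1,x0:x1].astype(int);m=(i[:,:,0]-i[:,:,2]>15)&(i.sum(2)<330)
    yy,xx=np.nonzero(m);print(n,m.sum(),xx.min()+x0,xx.max()+x0,yy.min()+y0,yy.max()+y0,xx.mean()+x0,yy.mean()+y0) if m.any() else print(n,0)
    im.append(cv2.resize(c["img"][y0:y1,x0:x1,::-1],None,fx=10,fy=10,interpolation=0))
cv2.imwrite("pics/z5.png",np.hstack([cv2.copyMakeBorder(im[0],0,50,0,0,0),im[1]]))
E
```

```text
[ 0.4768788  -0.14680933  0.22347893]
side 75 245 283 163 170 265.06666666666666 166.70666666666668
top 173 212 226 230 244 218.71098265895955 237.17919075144508
```

View pics/z5.png

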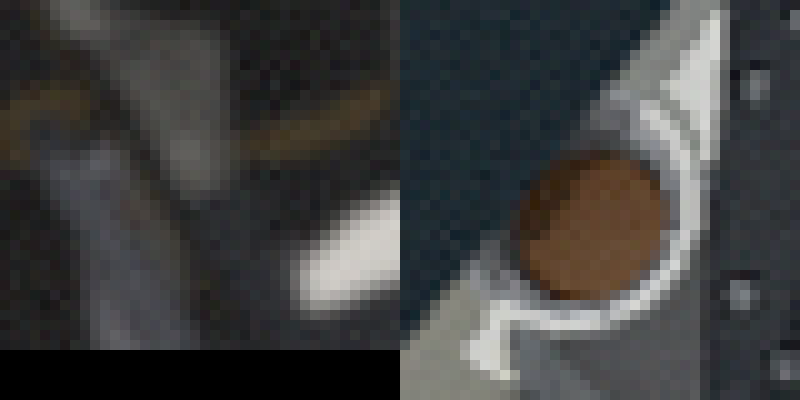

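The second tablet is in the bore, tilted slightly on the first (disc at top-view (219,237)), which the tamper will right. Now I'll grip the tamper.

Call:
send_rows([
  [0,0,25,0],
  [0,0,30,0],
  [0,0,25,0],
  [0,0,15,0],
  [0,0,0,0],
  [0,0,0,0],
  [0,0,0,0],
])

```text
time_s: 21.27
eef_pos: [0.4779, -0.147, 0.1296]
ee_rot: [0.0, 1.0, -0.0, 0.001]
ft_force: [0.5, -0.0, 0.5]
gripper_width: 0.591
grip_force: 0.0
```

Call:
send_rows([
  [0,0,0,0],
  [0,0,0,0],
  [0,0,0,0],
  [0,0,0,0],
  [0,0,0,0],
  [0,0,0,0],
], hand=15)

```text
time_s: 21.77
eef_pos: [0.4773, -0.1473, 0.1291]
ee_rot: [0.0, 1.0, -0.001, 0.001]
ft_force: [-0.2, 1.5, 4.3]
gripper_width: 0.321
grip_force: 29.9
```

Call:
send_rows([
  [0,0,-12,0],
  [0,0,-24,0],
  [0,0,-30,0],
  [0,0,-30,0],
  [0,0,-30,0],
  [0,0,-24,0],
  [0,0,-8,0],
  [0,0,0,0],
  [0,0,0,0],
])

```text
time_s: 22.52
eef_pos: [0.4766, -0.1471, 0.2854]
ee_rot: [-0.0, 1.0, -0.001, -0.001]
ft_force: [-0.5, -0.4, -2.3]
gripper_width: 0.323
grip_force: 29.9
```

Call:
send_rows([
  [2,-8,0,0],
  [4,-15,0,0],
  [5,-19,0,0],
  [6,-22,0,0],
  [6,-22,0,0],
  [6,-22,0,0],
  [5,-20,0,0],
  [4,-15,0,0],
  [2,-9,0,0],
  [0,0,0,0],
  [0,0,0,0],
  [0,0,0,0],
])

```text
time_s: 23.52
eef_pos: [0.5168, 0.0042, 0.2858]
ee_rot: [0.0, 1.0, -0.001, -0.001]
ft_force: [0.2, 0.0, -1.1]
gripper_width: 0.32
grip_force: 29.9
```

Call:
send_rows([
  [0,-0.5,6,0],
  [0,0,8,0],
  [0,0,6,0],
  [0,0,4,0],
  [0,0,1,0],
  [0,0,0,0],
  [0,0,0,0],
])

```text
time_s: 24.1
eef_pos: [0.5173, 0.0051, 0.2616]
ee_rot: [-0.0, 1.0, -0.001, 0.0]
ft_force: [-0.4, -0.4, -0.8]
gripper_width: 0.329
grip_force: 29.9
```

Call:
send_rows([
  [0,0,1,0],
  [0,0,1,0],
  [0,0,1,0],
  [0,0,1,0],
  [0,0,1,0],
  [0,0,0,0],
])

```text
time_s: 24.6
eef_pos: [0.5171, 0.0053, 0.2563]
ee_rot: [-0.0, 1.0, -0.001, -0.0]
ft_force: [-0.1, -0.0, -1.1]
gripper_width: 0.324
grip_force: 29.9
```

Call:
send_rows([
  [0,0,1,0],
  [0,0,1,0],
  [0,0,1,0],
  [0,0,1,0],
  [0,0,1,0],
  [0,0,0,0],
])

```text
time_s: 25.1
eef_pos: [0.517, 0.0053, 0.2512]
ee_rot: [-0.0, 1.0, -0.001, -0.0]
ft_force: [0.6, 0.3, -1.6]
gripper_width: 0.321
grip_force: 29.9
```

Foot is at about 130 mm, level with the rim, with no contact yet.

Call:
send_rows([
  [0,0,1,0],
  [0,0,1,0],
  [0,0,1,0],
  [0,0,1,0],
  [0,0,1,0],
  [0,0,0,0],
])

```text
time_s: 25.6
eef_pos: [0.5171, 0.0052, 0.2463]
ee_rot: [-0.0, 1.0, -0.001, -0.0]
ft_force: [0.2, -0.6, -2.4]
gripper_width: 0.324
grip_force: 29.9
```

Call:
send_rows([
  [0,0,1,0],
  [0,0,1,0],
  [0,0,1,0],
  [0,0,1,0],
  [0,0,1,0],
  [0,0,0,0],
])

```text
time_s: 26.1
eef_pos: [0.517, 0.0052, 0.2413]
ee_rot: [-0.0, 1.0, -0.001, -0.0]
ft_force: [0.2, 1.2, -1.3]
gripper_width: 0.32
grip_force: 29.9
```

Call:
send_rows([
  [0,0,1,0],
  [0,0,1,0],
  [0,0,1,0],
  [0,0,1,0],
  [0,0,0,0],
])

```text
time_s: 26.52
eef_pos: [0.5171, 0.0052, 0.2373]
ee_rot: [-0.0, 1.0, -0.001, -0.0]
ft_force: [0.3, 0.1, -0.9]
gripper_width: 0.321
grip_force: 29.9
```

Call:
send_rows([
  [0,0,1,0],
  [0,0,1,0],
  [0,0,1,0],
  [0,0,1,0],
  [0,0,0,0],
])

```text
time_s: 26.93
eef_pos: [0.5172, 0.0053, 0.2334]
ee_rot: [-0.0, 1.0, -0.001, 0.0]
ft_force: [-0.1, -0.1, -0.6]
gripper_width: 0.32
grip_force: 29.9
```

Call:
send_rows([
  [0,0,1,0],
  [0,0,1,0],
  [0,0,1,0],
  [0,0,1,0],
  [0,0,0,0],
])

```text
time_s: 27.35
eef_pos: [0.5176, 0.0055, 0.2299]
ee_rot: [-0.0, 1.0, -0.001, 0.001]
ft_force: [0.1, 2.6, 3.2]
gripper_width: 0.322
grip_force: 30.0
```

Call:
send_rows([
  [0,0,1,0],
  [0,0,1,0],
  [0,0,1,0],
  [0,0,1,0],
  [0,0,0,0],
])

```text
time_s: 27.77
eef_pos: [0.5175, 0.0057, 0.2258]
ee_rot: [-0.0, 1.0, -0.001, 0.001]
ft_force: [1.1, 3.2, 4.2]
gripper_width: 0.325
grip_force: 30.0
```

Call:
send_rows([
  [0,0,1,0],
  [0,0,1,0],
  [0,0,1,0],
  [0,0,1,0],
  [0,0,0,0],
])

```text
time_s: 28.18
eef_pos: [0.5175, 0.0056, 0.2218]
ee_rot: [-0.0, 1.0, -0.001, 0.0]
ft_force: [1.2, 3.0, 4.1]
gripper_width: 0.322
grip_force: 30.0
```

Call:
send_rows([
  [0,0,1,0],
  [0,0,1,0],
  [0,0,1,0],
  [0,0,1,0],
  [0,0,0,0],
])

```text
time_s: 28.6
eef_pos: [0.5173, 0.0056, 0.2176]
ee_rot: [-0.0, 1.0, -0.001, 0.0]
ft_force: [0.8, 2.4, 3.8]
gripper_width: 0.325
grip_force: 30.0
```

Call:
send_rows([
  [0,0,1,0],
  [0,0,1,0],
  [0,0,1,0],
  [0,0,1,0],
  [0,0,0,0],
])

```text
time_s: 29.02
eef_pos: [0.5173, 0.0055, 0.2136]
ee_rot: [-0.0, 1.0, -0.001, 0.0]
ft_force: [0.8, 3.1, 4.1]
gripper_width: 0.326
grip_force: 30.0
```

Call:
send_rows([
  [0,0,1,0],
  [0,0,1,0],
  [0,0,1,0],
  [0,0,1,0],
  [0,0,0,0],
])

```text
time_s: 29.43
eef_pos: [0.5172, 0.0054, 0.2096]
ee_rot: [-0.0, 1.0, -0.001, 0.0]
ft_force: [1.4, 2.4, 5.1]
gripper_width: 0.319
grip_force: 30.0
```

Call:
send_rows([
  [0,0,1,0],
  [0,0,1,0],
  [0,0,1,0],
  [0,0,0,0],
])

```text
time_s: 29.77
eef_pos: [0.5172, 0.0054, 0.2066]
ee_rot: [-0.0, 1.0, -0.001, 0.0]
ft_force: [0.9, 3.2, 3.4]
gripper_width: 0.324
grip_force: 30.0
```

Call:
send_rows([
  [0,0,1,0],
  [0,0,1,0],
  [0,0,1,0],
  [0,0,0,0],
])

```text
time_s: 30.1
eef_pos: [0.5172, 0.0054, 0.2035]
ee_rot: [-0.0, 1.0, -0.001, 0.0]
ft_force: [0.2, 3.3, 4.3]
gripper_width: 0.321
grip_force: 30.0
```

Call:
send_rows([
  [0,0,1,0],
  [0,0,1,0],
  [0,0,1,0],
  [0,0,0,0],
])

```text
time_s: 30.43
eef_pos: [0.5172, 0.0053, 0.2006]
ee_rot: [-0.0, 1.0, -0.001, 0.0]
ft_force: [0.7, 2.4, 4.0]
gripper_width: 0.325
grip_force: 30.0
```

Call:
send_rows([
  [0,0,1,0],
  [0,0,1,0],
  [0,0,1,0],
  [0,0,0,0],
])

```text
time_s: 30.77
eef_pos: [0.5172, 0.0053, 0.1976]
ee_rot: [-0.0, 1.0, -0.001, 0.0]
ft_force: [0.2, 2.6, 4.5]
gripper_width: 0.323
grip_force: 30.0
```

Call:
send_rows([
  [0,0,1,0],
  [0,0,1,0],
  [0,0,1,0],
  [0,0,0,0],
])

```text
time_s: 31.1
eef_pos: [0.5172, 0.0053, 0.1945]
ee_rot: [-0.0, 1.0, -0.001, 0.0]
ft_force: [1.0, 3.2, 4.5]
gripper_width: 0.32
grip_force: 30.0
```

Call:
send_rows([
  [0,0,1,0],
  [0,0,1,0],
  [0,0,1,0],
  [0,0,0,0],
])

```text
time_s: 31.43
eef_pos: [0.5172, 0.0052, 0.1915]
ee_rot: [-0.0, 1.0, -0.001, 0.0]
ft_force: [0.8, 2.1, 4.5]
gripper_width: 0.327
grip_force: 30.0
```

Call:
send_rows([
  [0,0,1,0],
  [0,0,1,0],
  [0,0,1,0],
  [0,0,0,0],
])

```text
time_s: 31.77
eef_pos: [0.5172, 0.0052, 0.1885]
ee_rot: [-0.0, 1.0, -0.001, 0.0]
ft_force: [1.5, 3.1, 4.1]
gripper_width: 0.325
grip_force: 30.0
```

Call:
send_rows([
  [0,0,1,0],
  [0,0,1,0],
  [0,0,0,0],
])

```text
time_s: 32.02
eef_pos: [0.5172, 0.0052, 0.1865]
ee_rot: [0.0, 1.0, -0.001, -0.0]
ft_force: [0.3, 2.4, 4.4]
gripper_width: 0.322
grip_force: 30.0
```

Call:
send_rows([
  [0,0,1,0],
  [0,0,1,0],
  [0,0,0,0],
])

```text
time_s: 32.27
eef_pos: [0.5175, 0.0052, 0.1851]
ee_rot: [0.0, 1.0, -0.001, 0.001]
ft_force: [0.5, 3.1, 8.1]
gripper_width: 0.325
grip_force: 30.0
```

Call:
send_rows([
  [0,0,1,0],
  [0,0,1,0],
  [0,0,0,0],
])

```text
time_s: 32.52
eef_pos: [0.518, 0.0052, 0.1842]
ee_rot: [0.0, 1.0, -0.001, 0.001]
ft_force: [-1.0, 3.2, 13.6]
gripper_width: 0.319
grip_force: 30.1
```

Call:
send_rows([
  [0,0,0.7,0],
  [0,0,0.5,0],
  [0,0,0,0],
  [0,0,0,0],
])

```text
time_s: 32.85
eef_pos: [0.5184, 0.0052, 0.1839]
ee_rot: [0.0, 1.0, -0.001, 0.002]
ft_force: [-0.8, 4.3, 18.8]
gripper_width: 0.325
grip_force: 30.1
```

Call:
send_rows([
  [0,0,0,0],
  [0,0,0,0],
  [0,0,0,0],
  [0,0,0,0],
])

```text
time_s: 33.18
eef_pos: [0.5184, 0.0052, 0.1838]
ee_rot: [0.0, 1.0, -0.001, 0.002]
ft_force: [-1.4, 5.3, 18.4]
gripper_width: 0.325
grip_force: 30.1
```

Call:
send_rows([
  [0,0,0,0],
  [0,0,0,0],
  [0,0,0,0],
  [0,0,0,0],
  [0,0,0,0],
  [0,0,0,0],
  [0,0,0,0],
  [0,0,0,0],
])

```text
time_s: 33.85
eef_pos: [0.5184, 0.0052, 0.1839]
ee_rot: [0.0, 1.0, -0.001, 0.002]
ft_force: [-1.9, 4.9, 18.8]
gripper_width: 0.321
grip_force: 30.1
```

Call:
send_rows([
  [0,0,-2,0],
  [0,0,-3,0],
  [0,0,-5,0],
  [0,0,-8,0],
  [0,0,-12,0],
  [0,0,-15,0],
  [0,0,-18,0],
  [0,0,-18,0],
  [0,0,-18,0],
  [0,0,-8,0],
  [0,0,0,0],
  [0,0,0,0],
])

```text
time_s: 34.85
eef_pos: [0.517, 0.005, 0.2879]
ee_rot: [0.0, 1.0, -0.001, -0.0]
ft_force: [-0.3, 1.1, -1.8]
gripper_width: 0.325
grip_force: 29.9
```

```bash
python3 - <<'E'
from h import *
s=status.read_state();e=s["eef_pos"];print(e,s["ft_force"],s["wrist_torque"])
c=snap("side","side6.png");d=snap("top","top6.png")
print(proj(c,[e-[0,0,.121],e]),proj(d,[e-[0,0,.121],e]))
a=cv2.resize(c["img"][80:200,200:320,::-1],None,fx=3.3,fy=3.3,interpolation=2);b=cv2.resize(d["img"][180:300,160:280,::-1],None,fx=3.3,fy=3.3,interpolation=2)
cv2.imwrite("pics/c6.png",np.hstack([a,b]))
E
```

```text
[0.5170234  0.00500904 0.28792768] [-0.26435234  1.11913346 -1.8042904 ] [ 0.05654576  0.00465868 -0.02697371]
[[262.00753709 157.33005431]
 [256.35720672 106.53767948]] [[213.90731498 230.96230862]
 [199.4084356  213.64282738]]
```

View pics/c6.png

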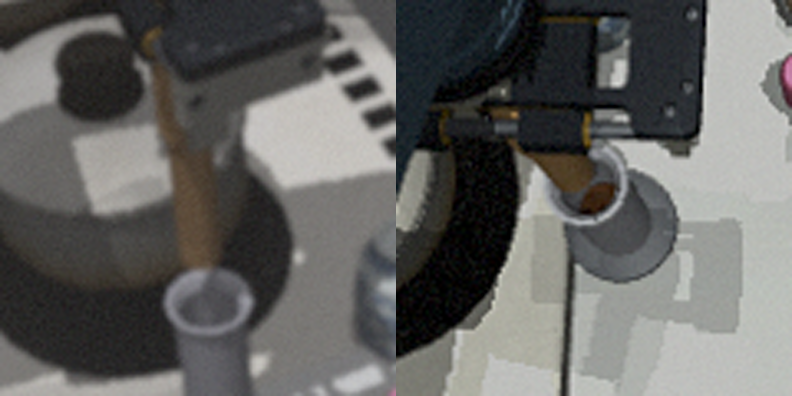

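The tamper hangs upright (foot at side (262,160), as predicted) and the tablets are deep in the tube. Now back to the stand.

Call:
send_rows([
  [-2,9,0,0],
  [-4,15,0,0],
  [-5,20,0,0],
  [-6,22,0,0],
  [-6,22,0,0],
  [-6,22,0,0],
  [-5,19,0,0],
  [-4,15,0,0],
  [-2,8,0,0],
  [0,0,0,0],
  [0,0,0,0],
  [0,0,0,0],
])

```text
time_s: 35.95
eef_pos: [0.477, -0.1461, 0.288]
ee_rot: [-0.0, 1.0, -0.0, -0.0]
ft_force: [0.3, 0.8, -0.8]
gripper_width: 0.323
grip_force: 29.9
```

Call:
send_rows([
  [0,0,20,0],
  [0,0,30,0],
  [0,0,25,0],
  [0,0,10,0],
  [0,0,0,0],
  [0,0,0,0],
  [0,0,0,0],
])

```text
time_s: 36.53
eef_pos: [0.4781, -0.1469, 0.2049]
ee_rot: [0.001, 1.0, -0.0, 0.001]
ft_force: [0.1, -0.6, -1.0]
gripper_width: 0.326
grip_force: 29.9
```

Call:
send_rows([
  [-1,0.3,6,0],
  [0,0,8,0],
  [0,0,8,0],
  [0,0,6,0],
  [0,0,4,0],
  [0,0,0,0],
  [0,0,0,0],
  [0,0,0,0],
])

```text
time_s: 37.2
eef_pos: [0.4762, -0.1472, 0.1715]
ee_rot: [0.0, 1.0, -0.001, 0.0]
ft_force: [0.1, 0.1, -0.8]
gripper_width: 0.323
grip_force: 29.9
```

Call:
send_rows([
  [0,0,3,0],
  [0,0,3,0],
  [0,0,3,0],
  [0,0,3,0],
  [0,0,3,0],
  [0,0,0,0],
  [0,0,0,0],
])

```text
time_s: 37.78
eef_pos: [0.4759, -0.1469, 0.1561]
ee_rot: [-0.0, 1.0, -0.001, -0.0]
ft_force: [-0.8, -0.9, -1.4]
gripper_width: 0.322
grip_force: 29.9
```

Call:
send_rows([
  [0.6,0,4,0],
  [0,0,4,0],
  [0,0,4,0],
  [0,0,4,0],
  [0,0,4,0],
  [0,0,3,0],
  [0,0,0,0],
  [0,0,0,0],
])

```text
time_s: 38.45
eef_pos: [0.4765, -0.147, 0.1331]
ee_rot: [-0.0, 1.0, -0.001, -0.0]
ft_force: [0.1, 0.2, -1.9]
gripper_width: 0.327
grip_force: 29.9
```

Call:
send_rows([
  [0,0,1,0],
  [0,0,1,0],
  [0,0,1,0],
  [0,0,1,0],
  [0,0,0,0],
  [0,0,0,0],
])

```text
time_s: 38.95
eef_pos: [0.4766, -0.147, 0.1293]
ee_rot: [-0.0, 1.0, -0.001, -0.0]
ft_force: [0.2, 0.4, -0.8]
gripper_width: 0.322
grip_force: 29.9
```

Call:
send_rows([
  [0,0,0.7,0],
  [0,0,0.7,0],
  [0,0,0,0],
  [0,0,0,0],
])

```text
time_s: 39.28
eef_pos: [0.477, -0.1471, 0.129]
ee_rot: [0.0, 1.0, -0.001, 0.001]
ft_force: [-1.4, 1.4, 7.3]
gripper_width: 0.325
grip_force: 30.0
```

Seated. I'll release it and withdraw.

Call:
send_rows([
  [0,0,0,0],
  [0,0,0,0],
  [0,0,0,0],
  [0,0,0,0],
  [0,0,0,0],
  [0,0,0,0],
], hand=60)

```text
time_s: 39.78
eef_pos: [0.4766, -0.147, 0.1278]
ee_rot: [-0.0, 1.0, -0.001, -0.0]
ft_force: [-0.5, -0.5, 0.2]
gripper_width: 0.64
grip_force: 0.0
```

Call:
send_rows([
  [0,0,-15,0],
  [0,0,-30,0],
  [0,0,-35,0],
  [0,0,-20,0],
  [0,30,0,0],
  [0,35,0,0],
  [0,35,0,0],
  [0,35,0,0],
  [0,35,0,0],
  [0,30,0,0],
  [0,0,0,0],
  [0,0,0,0],
])

```text
time_s: 40.78
eef_pos: [0.4759, -0.3484, 0.2271]
ee_rot: [-0.0, 1.0, -0.002, -0.0]
ft_force: [0.0, 0.3, 0.0]
gripper_width: 0.649
grip_force: 0.0
```

Call:
send_rows([
  [0,0,0,0],
  [0,0,0,0],
  [0,0,0,0],
])

```text
time_s: 41.03
eef_pos: [0.4766, -0.3456, 0.2281]
ee_rot: [-0.0, 1.0, 0.0, 0.0]
ft_force: [1.0, -0.0, 0.3]
gripper_width: 0.645
grip_force: 0.0
```

```bash
python3 - <<'E'
from h import *
C={n:cams.capture(n) for n in("side","top")}
for n,b,b2 in(("side",(262,222,300,250),(245,155,285,190)),("top",(285,245,315,268),(200,215,240,255))):
    x0,y0,x1,y1=b;i=C[n]["img"][y0:y1,x0:x1].astype(int)
    m=((i[:,:,0]>165)&(i[:,:,0]-i[:,:,2]>50)).astype(np.uint8);k,l,s,c=cv2.connectedComponentsWithStats(m);j=1+np.argmax(s[1:,4]);u=c[j]+[x0,y0]
    print(n,"tamper top",u.round(1),s[j][4],onz(C[n],*u,.148).round(4))
    x0,y0,x1,y1=b2;i=C[n]["img"][y0:y1,x0:x1].astype(int);m=(i[:,:,0]-i[:,:,2]>15)&(i.sum(2)<330)
    yy,xx=np.nonzero(m);print(n,"tablet px",m.sum(),(xx.mean()+x0,yy.mean()+y0) if m.any() else "")
E
```

```text
side tamper top [282.8 236.2] 4 [ 0.4803 -0.1549  0.148 ]
side tablet px 0 
top tamper top [303.5 254. ] 8 [ 0.483  -0.1534  0.148 ]
top tablet px 77 (np.float64(220.63636363636363), np.float64(239.54545454545456))
```

```bash
python3 - <<'E'
from h import *
for n,b in(("side",(262,222,300,252)),("top",(285,245,315,270))):
    c=cams.capture(n);x0,y0,x1,y1=b
    for nm,im in(("start",cv2.imread(f"pics/{n}0.png")[:,:,::-1]),("now",c["img"])):
        i=im[y0:y1,x0:x1].astype(float);m=(i[:,:,2]/i[:,:,0]>.45)&(i[:,:,2]/i[:,:,0]<.75)&(i[:,:,0]>60)
        yy,xx=np.nonzero(m);print(n,nm,m.sum(),xx.min()+x0,xx.max()+x0,yy.min()+y0,(xx.mean()+x0).round(1),(yy.mean()+y0).round(1), xx[yy<yy.min()+6].mean()+x0)
    if n=="top":
        print("pred column top",proj(c,[[.517,.005,.063],[.517,.005,.053],[.517,.005,.083]]).round(1).tolist())
        i=c["img"][215:255,200:240].astype(int);m=(i[:,:,0]-i[:,:,2]>12)&(i.sum(2)<360)
        for r in m[10:34]:print("".join(".#"[int(v)] for v in r))
E
```

```text
side start 305 271 285 229 278.2 240.3 278.0869565217391
side now 316 270 288 229 278.1 240.7 277.578125
top start 246 285 314 250 299.7 259.2 299.75384615384615
top now 164 286 307 250 297.9 257.2 299.4
pred column top [[223.7, 242.7], [224.6, 243.7], [222.0, 240.6]]
........................................
........................................
........................................
........................................
........................................
........................................
........................................
........................................
........................................
........................................
......................###...............
...................########.............
..................#########.............
.................#########..............
.................#########..............
................##########..............
................#########...............
................########................
................#######.................
................#####...................
........................................
........................................
........................................
........................................
```

```bash
python3 -c "
from plant import order
print(order.sign_off())"
```

```text
the job is handed in; nothing more can be done
None
```

I handed the job in at about 41 s, and no verdict came back: both tablets are packed about 67 mm below the rim, held at about 19 N for just over a second, the tamper is back in its stand, and I never went near the crockery or jar.

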